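# Unnest the rinsed bins to dry

### The arm

A 6-joint arm with a two-finger parallel gripper is mounted at the origin on the work surface. World frame = base frame: x ahead of the robot, y to its left, z up, the work surface at z = 0. Lengths are in m, angles in rad, forces in N, time in s.
With the tool pointing down it reaches from about 0.375 to 0.9 m from the base axis. Payload 3.1 kg.
Tool frame: the origin (TCP) lies between the finger pads; the fingertips stand ctrl.tip_extent ahead of it and the grasp point (between the pads) lies 2 mm behind it (ctrl.tip_extent is the distance from the TCP to the fingertips, in m); z points along the fingers, x is the direction in which the jaws open and shut, and the axes are right-handed (so a half turn about z gives the same grasp; the last joint's range is limited). The gripper opens to 87 mm and grips with 3 to 60 N. Pads are 19 mm wide; open, the fingers measure 117 mm over their backs; the gripper's body (75 mm by 190 mm) begins 51 mm behind the grasp point.
Start: joints at [1.083, 0.527, 1.433, -0, 1.181, -0.178], TCP at [0.191, 0.595, 0.24] pointing down, gripper open.
Joint ranges: [-3.08, 3.08], [-0.75, 2.2], [0.22, 2.44], [-1.43, 4.57], [0, 2.65], [-2.85, 2.85]. Speed limits (rad/s): [2.79, 2.79, 3.14, 3.14, 3.14, 3.14].

### API

Orientations are given as a unit quaternion [w, x, y, z].
In Python, from bench import ctrl gives the robot as it stands.
- The arm moves only by the tool carry_out, never from a script. Its argument "plan" is one flat list of numbers, 7 for each row, row after row: the opening, from -1 (shut) to 1 (fully open), so that 0 is half open, then the shift along the tool's x, y, z in cm, then the turn, a rotation vector about the tool's x, y, z in rad. In form: [claw, x, y, z, rx, ry, rz, claw, x, y, z, rx, ry, rz, ...]. A call has 1 to 5 rows; each row is the pose to reach, as a shift and turn from the pose measured when the call began, along the tool's axes at that moment; what a row does not reach only later rows make up. A row lasts 1/12 s, in which the tool goes at most 41.7 mm and 7.16 degrees, less where a joint would pass 70% of its speed; a pose out of reach is approached as far as the arm can. A call with a gripper value outside its range is refused whole. The fingers move at their own pace and stop on an object; "squeeze" is the grip in N (left out, the last holds). Time passes only in rows, so rows that repeat a pose let the fingers close. It gives the time, the measured TCP pose, the force and the opening at its end, in the units of the state.
- ctrl.state(): the state, without advancing time (a new reading comes with each control period).
- ctrl.capture(name): name is "scene" or "side" or "wrist"; returns a dict with "pixels" (420x560x3 uint8, blue, green, red), "camera_matrix" (3x3 intrinsics, pixels), "extrinsics" (4x4, takes a point from world to camera coordinates); the wrist camera has in their place "tool_from_camera" (4x4, takes a point from camera to tool coordinates, whose origin is the TCP and whose axes are the tool frame's). Camera axes: x right, y up, looking along -z (the intrinsics and any distortion apply to the point x, -y, -z); pixel columns grow to the right and rows downward; lengths in m; the calibration is good to about 2 mm. A picture is of the moment at which its call begins: read the wrist's pose just before it. There is no depth.
- ctrl.sign_off(): hands the job in, once; it reports no verdict.
The state is a dict: "time": time; "joints": joint angles; "qd": joint speeds; "joint_efforts": joint torques, N m; "eef_pos": TCP position; "orientation": TCP orientation; "force": force on the tool from outside, world axes, zero at the start; "torque": the same for the moment, N m; "width": finger opening in m.
Only numpy, scipy, OpenCV 4.12 (cv2) and the standard library are available. Lean on these libraries where they do the work, as an engineer would, in place of code of your own. Each camera call takes 0.05 s, during which the arm holds its last target.

### The job

Two long white bins on the lab bench were rinsed and left nested one inside the other, so they will not dry. Lift the upper one out, turn it half a turn so that its finger tab points the opposite way from the lower bin's tab, and set it squarely back on top, so that it stands level on the lower bin's ledges instead of nesting. Leave the lower bin and the single long bin where they stand.

Things in the scene. Friction and masses are not known exactly. Their poses are not given: they have to be found in the camera images.
- upper_bin: Upper of the two nested long white plastic bins, 190 x 62 x 80 mm, 0.14 kg. Origin: centre of underside; x along its length to the end with the finger tab, z up. Nested, its origin is 44 mm above lower_bin's and its upright sides show 80 to 124 mm above the bench: grip there across the 62 mm, mid-length, tips above the lower rim. Turned, its feet stand on the ledges, origin 80 mm above lower_bin's.
- lower_bin: Lower bin of the nested pair, loose on the bench, same shape, 0.16 kg. Origin: centre of underside; x to its tab, z up. Rim at 80 mm; level with it inside the ends are the ledges: two in the corners at the tab end, one mid-way at the other end. They carry the turned bin up to about 10 mm off centre. A glass beaker 85 mm high stands 165 mm from its centre, beyond the end without the tab.
- upper_tab (a point): Top of the upper bin's finger tab (sticks out 12 mm, 40 mm wide, 4 mm thick), 101 mm from the bin's centre along its +x and 80 mm above its underside. Each bin has one such tab. Feet under the bin: one in the middle of the tab end, two at the corners of the other end. Walls are 3 mm thick.
- spare_bin: A single long white bin of the same shape, standing on the bench by itself, beside the nested pair, to its left or right. To be left alone. Origin: centre of its underside; x to its finger tab, z up; rim 80 mm above the bench.

How it is judged:
By the outcome, as a careful person would: the job done as asked, in the order asked, and still so for the second after the job is handed in, with the robot touching nothing.
It also fails if it takes over 32 s, if anything falls off the work surface, if the arm or the gripper's body presses on something with over 40 N, if the wrist force passes 120 N, or if a joint passes its speed limit or range.

## Working session

There is one attempt and no reset: what is moved stays moved. The work goes in short steps, Python scripts to look and compute and a tool call to move; the robot and the scene stay as the last step left them, time stands still between calls to the robot, and variables do not carry over. Pictures are saved under pics/ and viewed, and the job is handed in when it is done.

Besides the shell and the picture viewer there is one more tool, called after "Request:" as a command line: name --argument value ..., lists and objects as JSON in quotes. carry_out: Moves the arm, as the interface text tells. Its arguments: {"type":"object","properties":{"plan":{"type":"array"},"squeeze":{"type":"number"}},"required":["plan"]}

```bash
ls; mkdir -p pics
python3 - <<'E'
from bench import ctrl
import cv2,pickle
print(ctrl.state(), ctrl.tip_extent)
d={}
for n in ["scene","side","wrist"]:
    c=ctrl.capture(n); d[n]=c; cv2.imwrite(f"pics/{n}0.png",c["pixels"])
    print(n,{k:v for k,v in c.items() if k!="pixels"})
pickle.dump(d,open("c0.pkl","wb"))
E
```

```text
pics
{'time': 0.0, 'joints': array([ 1.08252194e+00,  5.28430256e-01,  1.43388535e+00, -9.09996073e-06,
        1.18137389e+00, -1.78467035e-01]), 'qd': array([-6.40296799e-05, -7.13357606e-04, -1.08536926e-03, -3.10846104e-05,
        4.50703868e-04,  1.72506950e-03]), 'joint_efforts': array([-1.17540923e-03, -4.40052545e+01, -1.76586431e+01,  6.31208997e-02,
        5.82629757e-02, -1.56491142e-04]), 'eef_pos': array([0.19017692, 0.59464837, 0.23859904]), 'orientation': array([ 4.61724233e-04,  8.07734621e-01,  5.89545319e-01, -9.41281790e-04]), 'force': array([0.30846724, 0.00273747, 1.33813005]), 'torque': array([ 0.0015748 , -0.0310674 , -0.02077452]), 'width': 0.08712203707254448} 0.017
scene {'camera_matrix': array([[477.74507693,   0.        , 273.27132339],
       [  0.        , 477.74507693, 206.8485332 ],
       [  0.        ,   0.        ,   1.        ]]), 'extrinsics': array([[-0.85057372,  0.52583479,  0.00470363,  0.526946  ],
       [-0.31560528, -0.51762687,  0.79527085,  0.1217686 ],
       [ 0.42061581,  0.67495199,  0.60623605, -0.97785214],
       [ 0.        ,  
[... 319 characters left out ...]
9538318,  0.85661089, -0.19156549],
       [-0.20958223,  0.83073118,  0.51571407, -0.55471296],
       [ 0.        ,  0.        ,  0.        ,  1.        ]])}
wrist {'camera_matrix': array([[356.24995908,   0.        , 277.94455518],
       [  0.        , 356.24995908, 215.74603234],
       [  0.        ,   0.        ,   1.        ]]), 'tool_from_camera': array([[ 9.99999720e-01,  6.56696050e-04,  3.57435425e-04,
        -6.22107347e-04],
       [ 7.24973090e-04, -9.68558739e-01, -2.48783929e-01,
        -6.74456208e-02],
       [ 1.82821781e-04,  2.48784119e-01, -9.68558944e-01,
        -1.44468264e-01],
       [ 0.00000000e+00,  0.00000000e+00,  0.00000000e+00,
         1.00000000e+00]])}
```

View pics/scene0.png

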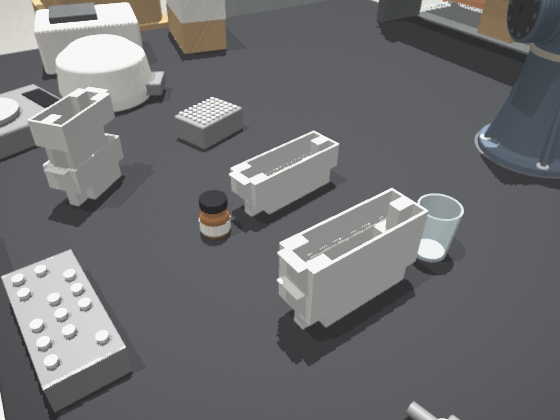

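View pics/side0.png

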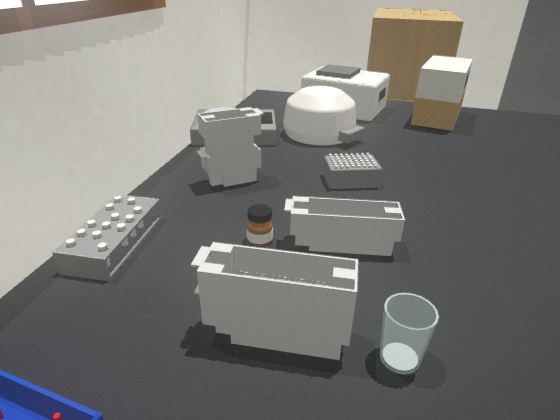

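View pics/wrist0.png

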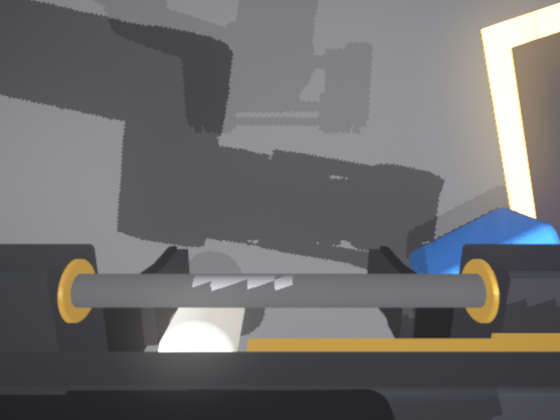

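The scene camera shows the nested pair around (350,255), with the tab at its left end (about 285,245) and the beaker on the right (437,228). The single bin is at (287,172). The side camera shows the pair at (278,295). I'll zoom in to get the rim corners.

Run:
```python
import cv2,pickle
d=pickle.load(open("c0.pkl","rb"))
a=d["scene"]["pixels"][180:330,265:465]; cv2.imwrite("pics/s1.png",cv2.resize(a,None,fx=4,fy=4,interpolation=cv2.INTER_CUBIC))
a=d["side"]["pixels"][230:365,180:380]; cv2.imwrite("pics/s2.png",cv2.resize(a,None,fx=4,fy=4,interpolation=cv2.INTER_CUBIC))
```

```text
(no output)
```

View pics/s1.png

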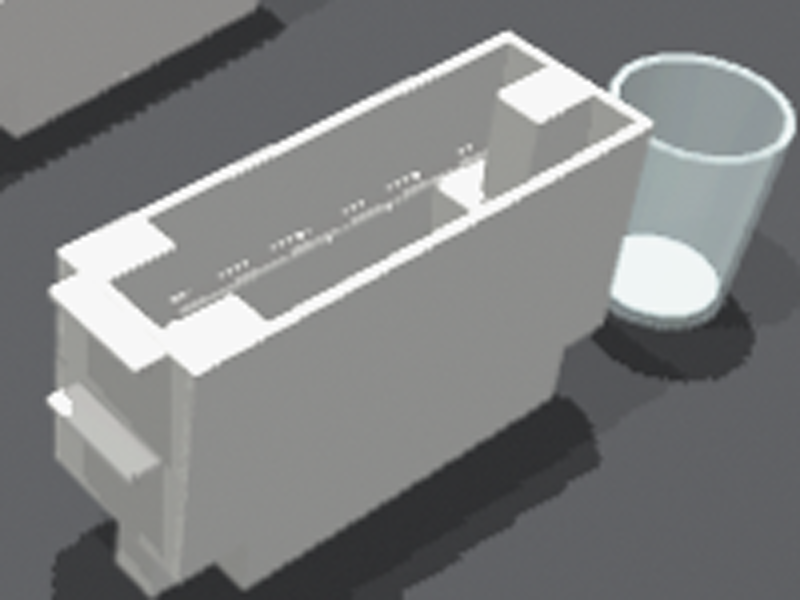

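View pics/s2.png

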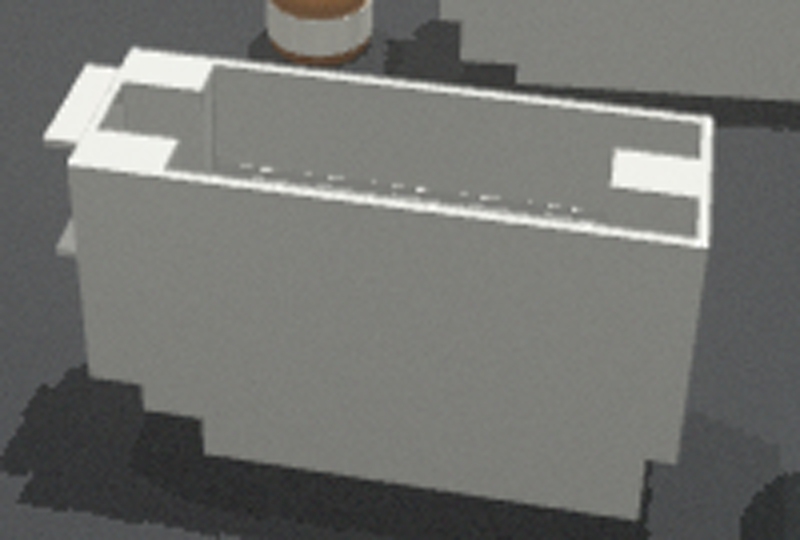

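```bash
cat > h.py <<'E'
import numpy as np
from scipy.optimize import least_squares
from scipy.spatial.transform import Rotation as R
def proj(c,P):
    E=c["extrinsics"];K=c["camera_matrix"];p=(np.c_[P,np.ones(len(P))]@E.T)[:,:3]
    q=np.c_[p[:,0],-p[:,1],-p[:,2]]@K.T
    return q[:,:2]/q[:,2:]
def campos(c):
    E=c["extrinsics"];return -E[:3,:3].T@E[:3,3]
def ray(c,uv,z):
    K=c["camera_matrix"];E=c["extrinsics"];u=np.linalg.solve(K,[uv[0],uv[1],1]);v=E[:3,:3].T@np.array([u[0],-u[1],-u[2]])
    o=campos(c);return o+v*(z-o[2])/v[2]
def rim(x,y,yaw,z,L=.19,W=.062):
    P=np.array([[L/2,W/2],[L/2,-W/2],[-L/2,-W/2],[-L/2,W/2]])
    c,s=np.cos(yaw),np.sin(yaw)
    return np.c_[P@np.array([[c,s],[-s,c]])+[x,y],np.full(4,z)]
E
python3 - <<'E'
import pickle
from h import *
d=pickle.load(open("c0.pkl","rb"))
for n in["scene","side"]: print(n,campos(d[n]))
S=np.array([[60,250],[195,374],[652,124],[508,32]])/4+[265,180]-.375
T=np.array([[133,48],[70,163],[706,245],[712,118]])/4+[180,230]-.375
for n,A in(("scene",S),("side",T)):
    print(n,np.round([ray(d[n],u,.124) for u in A],4).tolist())
E
```

```text
scene [0.8979373  0.44594741 0.49349164]
side [0.47574378 0.514106   0.44081892]
scene [[0.6709, 0.096, 0.124], [0.6667, 0.1575, 0.124], [0.4789, 0.143, 0.124], [0.4827, 0.0813, 0.124]]
side [[0.671, 0.0933, 0.124], [0.6659, 0.1549, 0.124], [0.4777, 0.1399, 0.124], [0.4819, 0.0792, 0.124]]
```

```bash
cat >> h.py <<'E'
def rel(st,pos,yaw):
    q=st["orientation"];R0=R.from_quat([q[1],q[2],q[3],q[0]])
    Rt=R.from_euler("z",yaw)*R.from_euler("x",np.pi)
    sh=R0.inv().apply(np.array(pos)-st["eef_pos"])*100
    rv=(R0.inv()*Rt).as_rotvec()
    return np.round(sh,2),np.round(rv,4)
E
python3 - <<'E'
import pickle
from h import *
from bench import ctrl
d=pickle.load(open("c0.pkl","rb"))
S=np.array([[60,250],[195,374],[652,124],[508,32]])/4+[265,180]-.375
T=np.array([[133,48],[70,163],[706,245],[712,118]])/4+[180,230]-.375
f=lambda p:np.r_[(proj(d["scene"],rim(p[0],p[1],p[2],p[3])[[1,0,3,2]])-S).ravel(),(proj(d["side"],rim(p[0],p[1],p[2],p[3])[[1,0,3,2]])-T).ravel()]
r=least_squares(f,[.574,.118,.077,.124]);print(r.x,np.round(r.fun,1))
r=least_squares(lambda p:f([*p,.124]),[.574,.118,.077]);print(r.x)
print(rel(ctrl.state(),[r.x[0],r.x[1],.24],r.x[2]+np.pi/2))
# spare corners approx scene, side
for n,A in(("scene",[(234,176),(250,211),(338,160),(318,136)]),("side",[(292,199),(292,215),(401,221),(399,201)])):
    print(n,np.round([ray(d[n],u,.08) for u in A],3).tolist())
E
```

```text
[0.57401054 0.11805948 0.07848158 0.12384912] [-0.8 -0.5 -0.3 -0.7  0.3 -1.  -0.3 -0.7 -0.5  0.6 -0.8  0.8  0.6  1.2
  0.1  0.4]
[0.57404233 0.11817109 0.07847152]
(array([-33.69,  51.08,  -0.08]), array([-0.0006,  0.0016, -0.3883]))
scene [[0.622, -0.114, 0.08], [0.644, -0.023, 0.08], [0.454, -0.067, 0.08], [0.434, -0.149, 0.08]]
side [[0.614, -0.129, 0.08], [0.601, -0.075, 0.08], [0.424, -0.106, 0.08], [0.428, -0.176, 0.08]]
```

Request:
carry_out --plan '[1,-33.7,51.1,-1,0,0,-0.388,1,-33.7,51.1,-1,0,0,-0.388,1,-33.7,51.1,-1,0,0,-0.388,1,-33.7,51.1,-1,0,0,-0.388,1,-33.7,51.1,-1,0,0,-0.388]'

```text
time: 0.57
eef_pos: [0.3179, 0.4363, 0.2426]
orientation: [0.0, 0.678, 0.735, -0.001]
force: [1.0, -0.4, -0.6]
width: 0.0875
```

Run:
```python
from h import *
from bench import ctrl
s=ctrl.state();print(s["time"],s["eef_pos"],s["joints"],rel(s,[.574,.118,.245],.0785+np.pi/2))
```

```text
0.5667 [0.31785937 0.43629827 0.24255567] [ 7.34430583e-01  4.10120245e-01  1.64181927e+00 -7.50430185e-04
  1.09159634e+00 -9.16582385e-01] (array([-33.79,  22.97,  -0.21]), array([-0.0011,  0.0017,  0.0021]))
```

Request:
carry_out --plan '[1,-33.8,23,0,0,0,0,1,-33.8,23,0,0,0,0,1,-33.8,23,0,0,0,0,1,-33.8,23,0,0,0,0,1,-33.8,23,0,0,0,0]'

```text
time: 0.98
eef_pos: [0.4486, 0.2735, 0.2427]
orientation: [0.0, 0.678, 0.735, -0.001]
force: [0.1, 0.4, -0.2]
width: 0.0869
```

Run:
```python
from h import *
from bench import ctrl
s=ctrl.state();print(s["time"],s["eef_pos"],s["joints"],rel(s,[.574,.118,.245],.0785+np.pi/2))
```

```text
0.9833 [0.44857668 0.27354589 0.24271844] [ 3.35465774e-01  3.90678992e-01  1.67594595e+00 -1.48769386e-03
  1.07683905e+00 -1.31521946e+00] (array([-16.51,  11.25,  -0.22]), array([-0.0015,  0.0017,  0.0021]))
```

Request:
carry_out --plan '[1,-16.5,11.3,0,-0.001,0.002,0.002,1,-16.5,11.3,0,-0.001,0.002,0.002,1,-16.5,11.3,0,-0.001,0.002,0.002,1,-16.5,11.3,0,-0.001,0.002,0.002,1,-16.5,11.3,0,-0.001,0.002,0.002]'

```text
time: 1.4
eef_pos: [0.576, 0.1155, 0.2427]
orientation: [0.0, 0.679, 0.734, -0.0]
force: [0.6, 0.7, -0.3]
width: 0.0867
```

Request:
carry_out --plan '[1,0,0,0,0,0,0,1,0,0,0,0,0,0]'

```text
time: 1.57
eef_pos: [0.5772, 0.1134, 0.2421]
orientation: [-0.0, 0.681, 0.733, -0.0]
force: [-1.8, -0.1, -0.6]
width: 0.0871
```

Run:
```python
from h import *
from bench import ctrl
import cv2
s=ctrl.state();print(s["time"],s["eef_pos"],s["joints"],rel(s,[.574,.118,.245],.0785+np.pi/2))
c=ctrl.capture("wrist");cv2.imwrite("pics/w1.png",c["pixels"])
# expected rim corners in wrist image
T=c["tool_from_camera"];q=s["orientation"];R0=R.from_quat([q[1],q[2],q[3],q[0]])
P=rim(.574,.118,.0785,.124);pt=R0.inv().apply(P-s["eef_pos"]);pc=(pt-T[:3,3])@T[:3,:3]
u=np.c_[pc[:,0],-pc[:,1],-pc[:,2]]@c["camera_matrix"].T;print(u[:,:2]/u[:,2:])
```

```text
1.5667 [0.57718639 0.11342596 0.24209772] [ 4.25793822e-03  4.74997649e-01  1.52432066e+00 -1.24536992e-04
  1.14269342e+00 -1.63975281e+00] (array([ 0.48, -0.28, -0.29]), array([-0.0004,  0.0001, -0.0052]))
[[322.92944304 324.0845186 ]
 [247.8104416  324.46697071]
 [240.42069479  79.70436033]
 [329.89311426  79.13272657]]
```

View pics/w1.png

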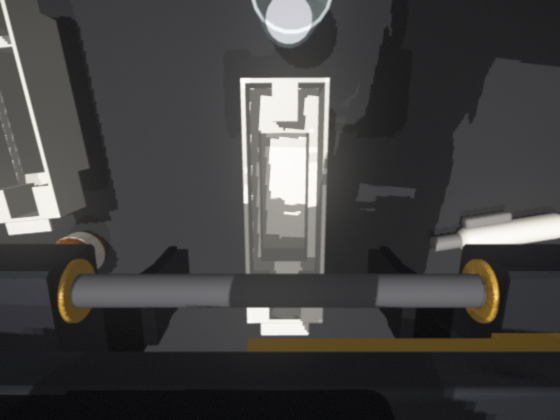

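The wrist view shows the pair's rim corners at (240,79), (330,79), (247,322) and (322,322), within 1 to 2 px of my prediction. The pose is confirmed, so I'm descending with the fingers straddling the bin.

Request:
carry_out --plan '[1,0.5,-0.3,2,0,0,-0.005,1,0.5,-0.3,5,0,0,-0.005,1,0.5,-0.3,8,0,0,-0.005,1,0.5,-0.3,10.5,0,0,-0.005,1,0.5,-0.3,10.5,0,0,-0.005]'

```text
time: 2.03
eef_pos: [0.5668, 0.1213, 0.1323]
orientation: [-0.005, 0.677, 0.736, -0.005]
force: [-2.8, 0.3, -0.1]
width: 0.0869
```

Run:
```python
from h import *
from bench import ctrl
s=ctrl.state();print(s["time"],s["eef_pos"],s["force"],rel(s,[.574,.118,.102],.0785+np.pi/2))
```

```text
2.0333 [0.56676585 0.12133777 0.1323418 ] [-2.81449178  0.30282419 -0.09885859] (array([-0.4 ,  0.74,  3.02]), array([-0.0139, -0.0017,  0.0038]))
```

Request:
carry_out --plan '[1,-0.3,0.6,0.5,-0.012,0,0.004,1,-0.3,0.6,1,-0.012,0,0.004,1,-0.3,0.6,1,-0.012,0,0.004]'

```text
time: 2.28
eef_pos: [0.5728, 0.1194, 0.1225]
orientation: [-0.001, 0.679, 0.735, 0.0]
force: [-0.6, -0.6, 0.3]
width: 0.0868
```

Run:
```python
from h import *
from bench import ctrl
s=ctrl.state();print(s["time"],s["eef_pos"],s["force"],rel(s,[.574,.118,.102],.0785+np.pi/2))
```

```text
2.2833 [0.57284103 0.11939952 0.12254745] [-0.5591745  -0.6097279   0.28457665] (array([-0.15,  0.11,  2.05]), array([-0.0015, -0.0017,  0.0006]))
```

Request:
carry_out --plan '[1,-0.15,0.1,0.7,0,0,0,1,-0.15,0.1,1.4,0,0,0,1,-0.15,0.1,2.0,0,0,0,1,-0.15,0.1,2.0,0,0,0,1,-0.15,0.1,2.0,0,0,0]'

```text
time: 2.7
eef_pos: [0.5736, 0.1179, 0.1021]
orientation: [-0.002, 0.679, 0.734, -0.0]
force: [1.0, 1.1, 0.9]
width: 0.0866
```

Run:
```python
from h import *
from bench import ctrl
import cv2
s=ctrl.state();print(s["time"],s["eef_pos"],s["force"],rel(s,[.574,.118,.102],.0785+np.pi/2))
c=ctrl.capture("side");cv2.imwrite("pics/side2.png",c["pixels"])
```

```text
2.7 [0.57361895 0.11792329 0.10211246] [0.96120141 1.14319432 0.85572192] (array([0.  , 0.04, 0.01]), array([-0.0025, -0.0018,  0.0003]))
```

View pics/side2.png

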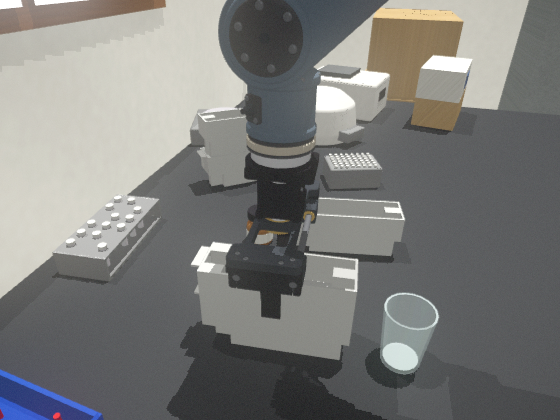

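The jaws straddle the upper bin at mid-length, around (270,300) in the side view. I'm closing them now.

Request:
carry_out --plan '[0.5,0,0,0,0,0,0,0.3,0,0,0,0,0,0,0,0,0,0,0,0,0,-0.5,0,0,0,0,0,0,-1,0,0,0,0,0,0]' --squeeze 18

```text
time: 3.17
eef_pos: [0.574, 0.1179, 0.1026]
orientation: [-0.001, 0.679, 0.734, 0.0]
force: [0.5, -0.4, -0.7]
width: 0.062
```

Request:
carry_out --plan '[-1,0,0,0,0,0,0,-1,0,0,0,0,0,0,-1,0,0,0,0,0,0]' --squeeze 18

```text
time: 3.42
eef_pos: [0.574, 0.1179, 0.1026]
orientation: [-0.001, 0.679, 0.734, 0.0]
force: [-0.6, 0.2, -0.8]
width: 0.0619
```

Request:
carry_out --plan '[-1,0,0,-0.5,0,0,0,-1,0,0,-1.0,0,0,0,-1,0,0,-1.5,0,0,0,-1,0,0,-2.0,0,0,0,-1,0,0,-2.5,0,0,0]'

```text
time: 3.83
eef_pos: [0.5741, 0.1179, 0.1283]
orientation: [-0.001, 0.679, 0.734, 0.0]
force: [0.7, 0.1, -1.0]
width: 0.0618
```

Run:
```python
from h import *
from bench import ctrl
import cv2
s=ctrl.state();print(s["time"],s["eef_pos"],s["force"],rel(s,[.574,.118,.102],.0785+np.pi/2))
c=ctrl.capture("side");cv2.imwrite("pics/side3.png",c["pixels"])
```

```text
3.8333 [0.57413848 0.11789113 0.12833699] [ 0.73388347  0.14742369 -0.96340697] (array([ 0.01, -0.01,  2.63]), array([-0.001 , -0.0017,  0.0004]))
```

View pics/side3.png

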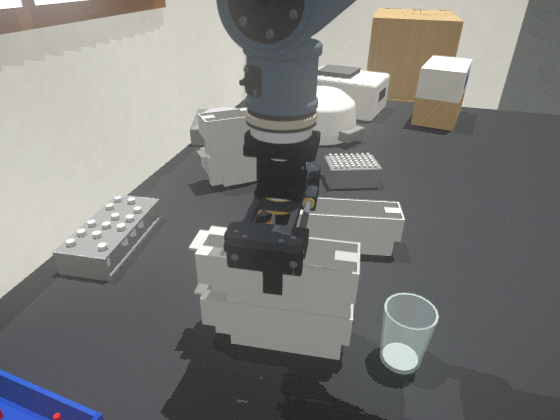

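The upper bin has risen cleanly. The lower bin hasn't moved: its lower edge is still at (232,345) to (342,355). I'm continuing the lift.

Request:
carry_out --plan '[-1,0,0,-1,0,0,0,-1,0,0,-2,0,0,0,-1,0,0,-3.5,0,0,0,-1,0,0,-5,0,0,0,-1,0,0,-6.5,0,0,0]'

```text
time: 4.3
eef_pos: [0.5748, 0.1178, 0.1959]
orientation: [-0.0, 0.679, 0.734, 0.001]
force: [0.2, 0.3, -1.1]
width: 0.0619
```

Request:
carry_out --plan '[-1,0,0,0,0,0,0,-1,0,0,0,0,0,0]'

```text
time: 4.47
eef_pos: [0.5757, 0.1179, 0.1976]
orientation: [0.001, 0.679, 0.735, 0.002]
force: [-0.9, 0.3, -1.7]
width: 0.062
```

Run:
```python
from h import *
from bench import ctrl
import cv2
s=ctrl.state();print(s["time"],s["eef_pos"],s["joints"],s["force"],rel(s,[.574,.118,.2],.0785-np.pi/2))
for n in["side","scene"]:
  c=ctrl.capture(n);cv2.imwrite(f"pics/{n}4.png",c["pixels"])
```

```text
4.4667 [0.5756664  0.11787973 0.19756326] [ 0.01115101  0.52631081  1.57498043  0.00182709  1.0353389  -1.63964848] [-0.87248364  0.33357947 -1.72687916] (array([ 0.03, -0.16, -0.24]), array([ 1.900e-03,  7.900e-03, -3.141e+00]))
```

View pics/side4.png

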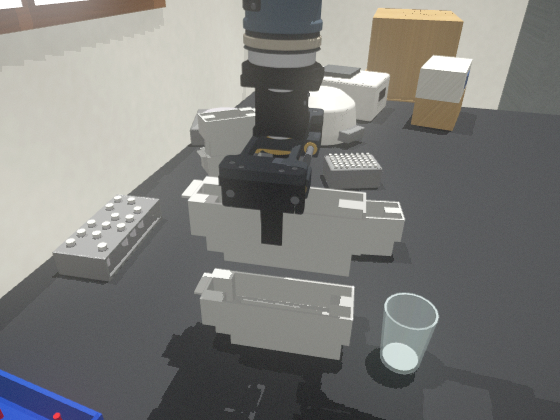

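View pics/scene4.png

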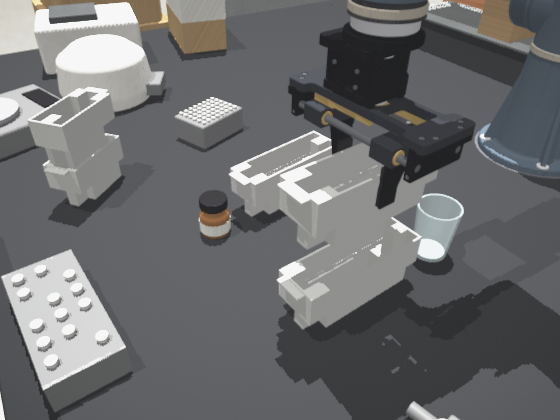

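Both views show the upper bin well clear of the lower one (side view: upper bin at about (290,230), lower at about (278,310)). I'm turning it at this height.

Request:
carry_out --plan '[-1,0,-0.2,-0.2,0,0,0.08,-1,0,-0.2,-0.2,0,0,0.2,-1,0,-0.2,-0.2,0,0,0.32,-1,0,-0.2,-0.2,0,0,0.44,-1,0,-0.2,-0.2,0,0,0.56]'

```text
time: 4.98
eef_pos: [0.5714, 0.1176, 0.1963]
orientation: [-0.001, 0.857, 0.516, -0.001]
force: [-0.1, 0.4, -1.9]
width: 0.0619
```

Request:
carry_out --plan '[-1,0,0,0,0,0,0.12,-1,0,0,0,0,0,0.24,-1,0,0,0,0,0,0.36,-1,0,0,0,0,0,0.48,-1,0,0,0,0,0,0.6]'

```text
time: 5.4
eef_pos: [0.5705, 0.1176, 0.1948]
orientation: [-0.001, 0.972, 0.237, -0.002]
force: [-0.2, -0.5, -1.1]
width: 0.0619
```

Run:
```python
from h import *
from bench import ctrl
s=ctrl.state();print(s["time"],s["eef_pos"],s["joints"],s["force"],s["torque"],rel(s,[.574,.118,.2],.0785-np.pi/2))
```

```text
5.4 [0.57054289 0.11757084 0.19483533] [ 0.01069601  0.52710548  1.58312872  0.00185977  1.03651023 -0.46800653] [-0.16790148 -0.50050526 -1.09380127] [-0.01382412  0.00903068 -0.01156871] (array([ 0.32,  0.12, -0.52]), array([1.40e-03, 6.20e-03, 1.97e+00]))
```

Request:
carry_out --plan '[-1,0.3,0.1,-0.5,0,0,0.12,-1,0.3,0.1,-0.5,0,0,0.24,-1,0.3,0.1,-0.5,0,0,0.36,-1,0.3,0.1,-0.5,0,0,0.48,-1,0.3,0.1,-0.5,0,0,0.6]'

```text
time: 5.82
eef_pos: [0.5728, 0.1181, 0.1984]
orientation: [-0.001, 0.998, -0.064, -0.004]
force: [0.3, -0.3, -1.7]
width: 0.0616
```

Request:
carry_out --plan '[-1,0,0,0,0,0,0.12,-1,0,0,0,0,0,0.24,-1,0,0,0,0,0,0.36,-1,0,0,0,0,0,0.48,-1,0,0,0,0,0,0.6]'

```text
time: 6.23
eef_pos: [0.572, 0.118, 0.197]
orientation: [0.001, 0.933, -0.359, -0.005]
force: [-0.3, 0.2, -1.1]
width: 0.0619
```

Run:
```python
from h import *
from bench import ctrl
s=ctrl.state();print(s["time"],s["eef_pos"],s["joints"],s["force"],s["torque"],rel(s,[.574,.118,.2],.0785-np.pi/2))
```

```text
6.2333 [0.5719643  0.11799337 0.19702284] [0.01139504 0.5281402  1.5731973  0.00187027 1.05120241 0.74468045] [-0.25247436  0.21054763 -1.09288784] [-0.06781594  0.11221778 -0.01981695] (array([ 0.15, -0.14, -0.3 ]), array([0.0094, 0.0063, 0.7581]))
```

Request:
carry_out --plan '[-1,0.15,-0.15,-0.3,0,0,0.12,-1,0.15,-0.15,-0.3,0,0,0.24,-1,0.15,-0.15,-0.3,0,0,0.36,-1,0.15,-0.15,-0.3,0,0,0.48,-1,0.15,-0.15,-0.3,0,0,0.6]'

```text
time: 6.65
eef_pos: [0.5732, 0.1181, 0.1986]
orientation: [0.004, 0.784, -0.621, -0.006]
force: [-0.0, -0.8, -1.2]
width: 0.0622
```

Run:
```python
from h import *
from bench import ctrl
s=ctrl.state();print(s["time"],s["eef_pos"],s["joints"],s["force"],s["torque"],rel(s,[.574,.118,.2],.0785-np.pi/2))
```

```text
6.65 [0.57324966 0.11806533 0.19859255] [0.01150445 0.52874514 1.56640574 0.00183859 1.06029623 1.35077883] [-0.04262592 -0.79444171 -1.24329458] [-0.05475816  0.12879482 -0.04763169] (array([ 0.02, -0.07, -0.14]), array([0.0135, 0.0036, 0.1521]))
```

Request:
carry_out --plan '[-1,0,-0.1,-0.1,0.0135,0.0035,0.12,-1,0,-0.1,-0.1,0.0135,0.0035,0.15,-1,0,-0.1,-0.1,0.0135,0.0035,0.152,-1,0,-0.1,-0.1,0.0135,0.0035,0.152,-1,0,-0.1,-0.1,0.0135,0.0035,0.152]'

```text
time: 7.07
eef_pos: [0.5739, 0.1182, 0.1989]
orientation: [0.0, 0.735, -0.678, -0.001]
force: [0.2, 0.5, -1.1]
width: 0.0623
```

Run:
```python
from h import *
from bench import ctrl
import cv2,pickle
s=ctrl.state();print(s["time"],s["eef_pos"],s["joints"],s["force"],s["torque"],rel(s,[.574,.118,.2],.0785-np.pi/2))
d={"st":s}
for n in["side","scene","wrist"]:
  c=ctrl.capture(n);cv2.imwrite(f"pics/{n}5.png",c["pixels"]);d[n]=c
pickle.dump(d,open("c5.pkl","wb"))
a=d["scene"]["pixels"][130:330,265:465]; cv2.imwrite("pics/sc5z.png",cv2.resize(a,None,fx=3,fy=3,interpolation=cv2.INTER_CUBIC))
a=d["side"]["pixels"][170:370,170:420]; cv2.imwrite("pics/si5z.png",cv2.resize(a,None,fx=3,fy=3,interpolation=cv2.INTER_CUBIC))
```

```text
7.0667 [0.57391583 0.11824717 0.19889079] [1.25883189e-02 5.24883707e-01 1.57316409e+00 5.35547859e-05
 1.04489403e+00 1.50390627e+00] [ 0.21502725  0.4764453  -1.08950898] [-0.08953565  0.17661179  0.00111099] (array([ 0.03, -0.01, -0.11]), array([0.0013, 0.0001, 0.001 ]))
```

View pics/sc5z.png

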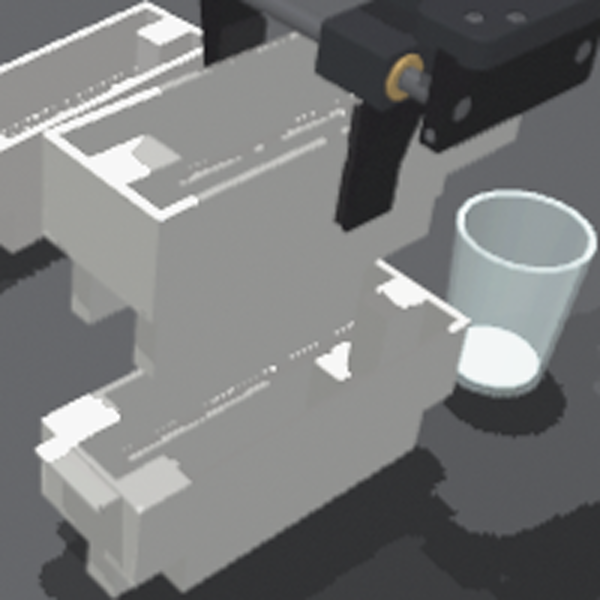

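View pics/si5z.png

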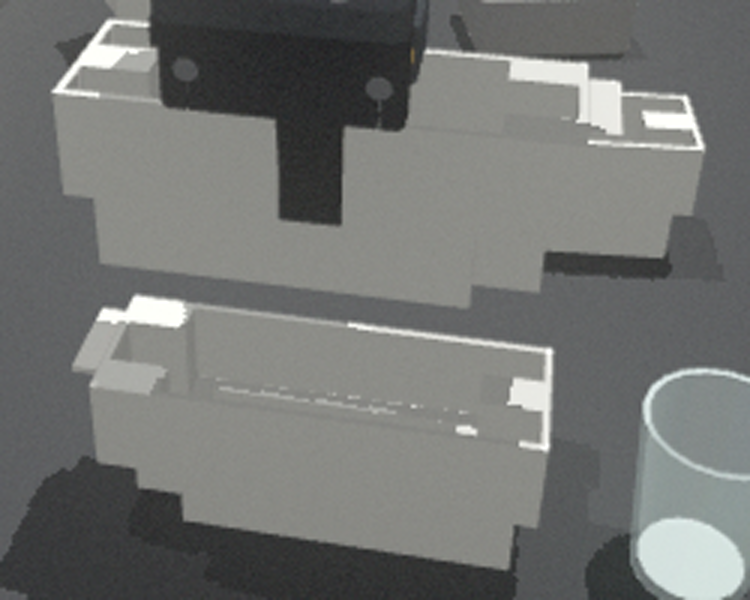

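View pics/wrist5.png

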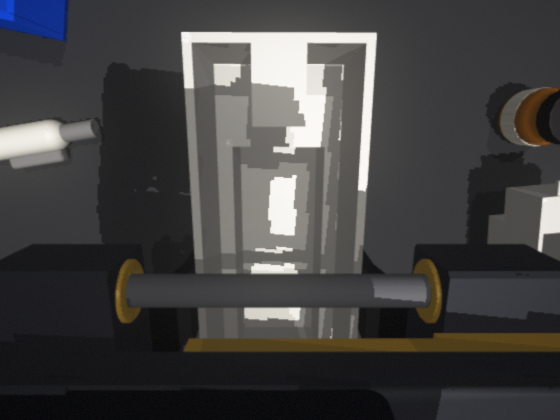

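Run:
```python
import pickle
from h import *
d=pickle.load(open("c5.pkl","rb"))
m=lambda a,o:np.array(a)/3+o-.333
def fit(Sc,si,z,yaw0,free=False):
    # dict idx->px ; idx in rim order: tab+,tab-,back-,back+
    def f(p):
        P=rim(p[0],p[1],p[2],p[3] if free else z)
        a=proj(d["scene"],P);b=proj(d["side"],P)
        return np.r_[np.ravel([a[i]-m(v,[265,130]) for i,v in Sc.items()]),np.ravel([b[i]-m(v,[170,170]) for i,v in si.items()])]
    r=least_squares(f,[.574,.118,yaw0]+([z] if free else []));print(np.round(r.x,4),np.round(r.fun,1))
L=({0:(133,513),1:(42,422),3:(468,322)},{1:(135,297),0:(92,388),3:(547,448),2:(552,348)})
fit(*L,.08,.078);fit(*L,.08,.078,True)
# upper turned: yaw ~ .078+pi ; back end at +x; near(+y side)= index: tab- is y=-W/2 rotated -> +y
U=({2:(163,215),3:(45,130)},{2:(53,93),3:(107,20),0:(588,64)})
fit(*U,.2203,.078-np.pi);fit(*U,.2203,.078-np.pi,True)
```

```text
[0.5747 0.1179 0.0809] [ 1.5 -0.6 -0.8 -1.5  0.  -1.2 -0.7 -0.3 -1.5 -0.3  0.1  0.9 -0.3  0.4]
[0.5744 0.1167 0.0821 0.0784] [ 1.1 -0.3 -1.1 -1.1 -0.8 -0.9 -0.1  0.2 -0.8  0.2  0.3  1.1 -0.2  0.7]
[ 0.5752  0.1181 -3.0507] [-0.3  0.4 -0.4  0.1  0.2  0.5  0.3  0.2  0.2 -0.1]
[ 0.5753  0.1189 -3.0531  0.2209] [-0.   0.2 -0.1 -0.1 -0.2  0.2  0.1 -0.1  0.3 -0.2]
```

Fits at about 1 px:

| Bin | x (m) | y (m) | Yaw (rad) |
|---|---|---|---|
| Lower | 0.575 | 0.118 | 0.081 |
| Upper | 0.575 | 0.118 | 0.091, tab reversed |

They line up, so I'm lowering the bin.

Request:
carry_out --plan '[-1,0,0,1,0,0,0.003,-1,0,0,2,0,0,0.005,-1,0,0,3,0,0,0.005,-1,0,0,4,0,0,0.005,-1,0,0,4.5,0,0,0.005]'

```text
time: 7.63
eef_pos: [0.5729, 0.1182, 0.152]
orientation: [0.001, 0.733, -0.68, -0.002]
force: [-0.8, -0.7, -1.4]
width: 0.0617
```

Request:
carry_out --plan '[-1,0,0,0.2,0,0,0,-1,0,0,0.2,0,0,0]'

```text
time: 7.8
eef_pos: [0.572, 0.1182, 0.1486]
orientation: [0.002, 0.733, -0.68, -0.003]
force: [-0.4, -0.5, -1.1]
width: 0.0619
```

Run:
```python
from h import *
from bench import ctrl
s=ctrl.state();print(s["time"],s["eef_pos"],s["force"],s["torque"],rel(s,[.574,.118,.1386],.0785-np.pi/2))
```

```text
7.8 [0.57197634 0.11816212 0.14855163] [-0.35462556 -0.46244052 -1.10734528] [-0.0388243   0.13344605 -0.00599869] (array([ 0.03, -0.21,  0.99]), array([ 0.0071,  0.0005, -0.0045]))
```

Request:
carry_out --plan '[-1,0,-0.2,0.2,0.007,0,-0.002,-1,0,-0.2,0.4,0.007,0,-0.002,-1,0,-0.2,0.6,0.007,0,-0.002,-1,0,-0.2,0.7,0.007,0,-0.002,-1,0,-0.2,0.7,0.007,0,-0.002]'

```text
time: 8.22
eef_pos: [0.5739, 0.1183, 0.1415]
orientation: [-0.0, 0.733, -0.68, -0.0]
force: [-0.9, 0.1, -1.9]
width: 0.0615
```

Run:
```python
from h import *
from bench import ctrl
s=ctrl.state();print(s["time"],s["eef_pos"],s["force"],s["torque"],rel(s,[.574,.118,.1386],.0785-np.pi/2))
```

```text
8.2167 [0.57386225 0.11829588 0.14151403] [-0.89921276  0.1063478  -1.93083771] [-0.05695443  0.14064922  0.00201371] (array([ 0.03, -0.01,  0.29]), array([ 0.0001,  0.0005, -0.0026]))
```

Request:
carry_out --plan '[-1,0,0,0.1,0,0,0,-1,0,0,0.2,0,0,0,-1,0,0,0.25,0,0,0,-1,0,0,0.3,0,0,0,-1,0,0,0.3,0,0,0]'

```text
time: 8.63
eef_pos: [0.5738, 0.1183, 0.1387]
orientation: [-0.0, 0.733, -0.68, -0.0]
force: [-0.1, -0.8, -0.2]
width: 0.0619
```

Run:
```python
from h import *
from bench import ctrl
import cv2
s=ctrl.state();print(s["time"],s["eef_pos"],s["force"],s["torque"],rel(s,[.574,.118,.1386],.0785-np.pi/2))
c=ctrl.capture("side");cv2.imwrite("pics/side6.png",cv2.resize(c["pixels"][170:370,170:420],None,fx=3,fy=3,interpolation=cv2.INTER_CUBIC))
```

```text
8.6333 [0.57383202 0.11834138 0.13868215] [-0.06605635 -0.75331661 -0.15428148] [-0.13122803  0.25810176 -0.00182204] (array([ 0.04, -0.01,  0.01]), array([ 0.0001,  0.0004, -0.0025]))
```

View pics/side6.png

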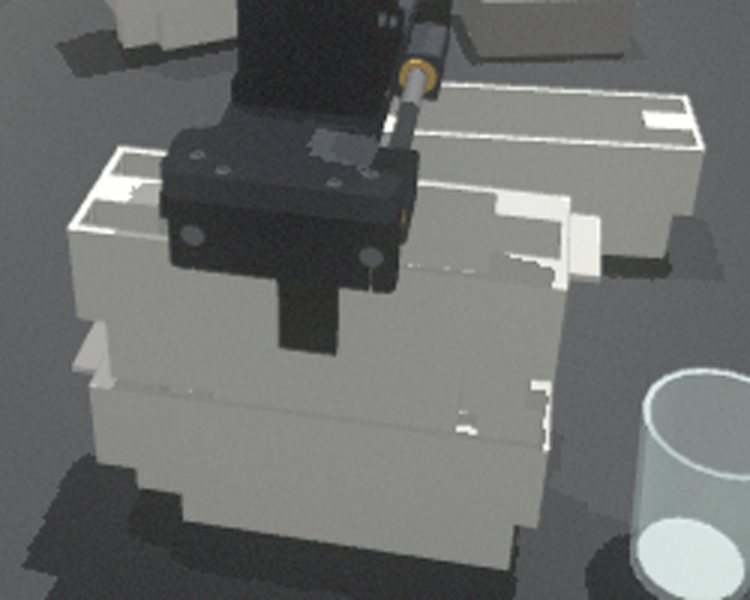

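In the side view the turned bin is at the ledges (seam at about y=385 to 445 in the crop), and the force shows contact starting. I'll press down about 1 mm more to confirm it's seated.

Request:
carry_out --plan '[-1,0,0,0.05,0,0,0,-1,0,0,0.1,0,0,0,-1,0,0,0.1,0,0,0]'

```text
time: 8.93
eef_pos: [0.5738, 0.1183, 0.1386]
orientation: [-0.0, 0.733, -0.68, -0.0]
force: [-1.2, -0.4, 5.0]
width: 0.0619
```

Run:
```python
from h import *
from bench import ctrl
s=ctrl.state();print(s["time"],s["eef_pos"],s["force"],s["torque"])
```

```text
8.9333 [0.57382765 0.1183138  0.13857502] [-1.20292048 -0.41908837  5.02094469] [-0.19600583  0.4027512  -0.0427835 ]
```

Contact came at exactly the expected height, 0.1386 m. I'm releasing now.

Request:
carry_out --plan '[0.45,0,0,0,0,0,0,0.55,0,0,0,0,0,0,0.8,0,0,0,0,0,0,1,0,0,0,0,0,0,1,0,0,0,0,0,0]' --squeeze 5

```text
time: 9.35
eef_pos: [0.5739, 0.1183, 0.1384]
orientation: [-0.0, 0.733, -0.68, -0.0]
force: [-0.2, 0.6, -0.2]
width: 0.0798
```

Request:
carry_out --plan '[1,0,0,0,0,0,0,1,0,0,0,0,0,0,1,0,0,0,0,0,0]'

```text
time: 9.6
eef_pos: [0.5739, 0.1183, 0.1383]
orientation: [-0.0, 0.733, -0.68, -0.0]
force: [-0.8, 0.3, -1.0]
width: 0.0864
```

Run:
```python
from h import *
from bench import ctrl
import cv2
s=ctrl.state();print(s["time"],s["eef_pos"],s["force"],s["width"],rel(s,[.575,.118,.2],.081-np.pi/2))
c=ctrl.capture("scene");cv2.imwrite("pics/scene7.png",cv2.resize(c["pixels"][130:330,265:465],None,fx=3,fy=3,interpolation=cv2.INTER_CUBIC))
c=ctrl.capture("wrist");cv2.imwrite("pics/wrist7.png",c["pixels"])
```

```text
9.6 [0.5738674  0.11830165 0.13830423] [-0.81401719  0.31780549 -0.97847044] 0.08635921406953022 (array([ 0.04, -0.11, -6.17]), array([-0.0001,  0.0003, -0.0049]))
```

View pics/scene7.png

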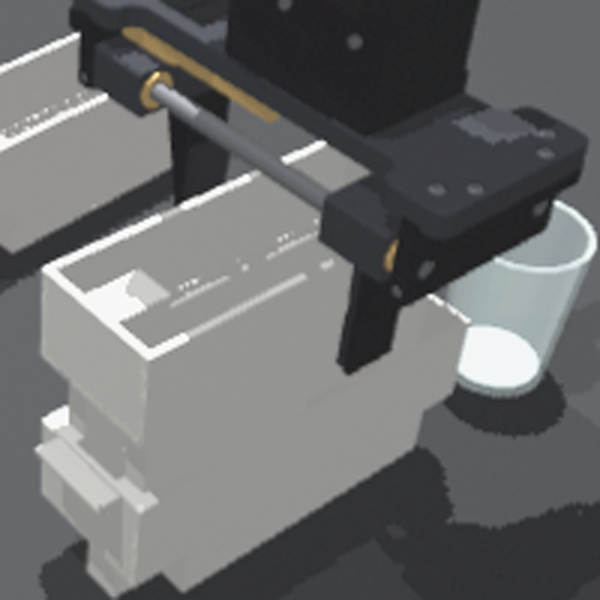

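View pics/wrist7.png

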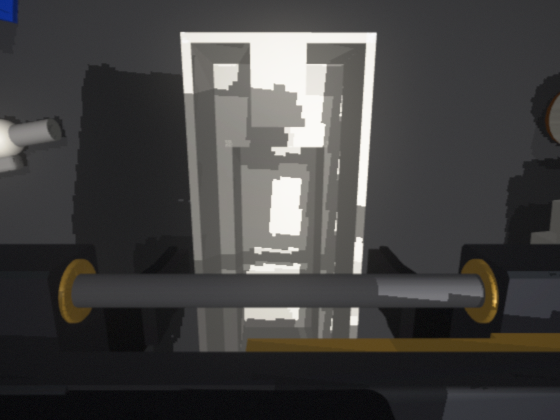

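The bin stands free between the open jaws, which sit clear on both sides of its rim (185 to 375 px in the wrist view). I'm withdrawing straight up.

Request:
carry_out --plan '[1,0,0,-0.8,0,0,0,1,0,0,-2,0,0,0,1,0,0,-3.5,0,0,0,1,0,0,-5,0,0,0,1,0,0,-6.5,0,0,0]'

```text
time: 10.12
eef_pos: [0.5738, 0.1183, 0.2046]
orientation: [-0.0, 0.733, -0.68, 0.0]
force: [0.5, -0.4, 0.7]
width: 0.0867
```

Request:
carry_out --plan '[1,0,0,-2,0,0,0,1,0,0,-4,0,0,0,1,0,0,-6,0,0,0,1,0,0,-8,0,0,0,1,0,0,-8,0,0,0]'

```text
time: 10.53
eef_pos: [0.5763, 0.1184, 0.2897]
orientation: [-0.004, 0.734, -0.68, 0.004]
force: [0.3, -0.1, 0.8]
width: 0.087
```

Request:
carry_out --plan '[1,0,0,0,0,0,0,1,0,0,0,0,0,0,1,0,0,0,0,0,0]'

```text
time: 10.78
eef_pos: [0.5757, 0.1184, 0.2889]
orientation: [-0.003, 0.734, -0.68, 0.003]
force: [0.1, -1.1, -0.4]
width: 0.0873
```

Run:
```python
from h import *
from bench import ctrl
import cv2,pickle
s=ctrl.state();print(s["time"],s["eef_pos"],s["force"],s["width"])
d={}
for n in["side","scene"]:
  d[n]=ctrl.capture(n)
pickle.dump(d,open("c8.pkl","wb"))
cv2.imwrite("pics/sc8z.png",cv2.resize(d["scene"]["pixels"][150:330,215:465],None,fx=3,fy=3,interpolation=cv2.INTER_CUBIC))
cv2.imwrite("pics/si8z.png",cv2.resize(d["side"]["pixels"][170:370,170:420],None,fx=3,fy=3,interpolation=cv2.INTER_CUBIC))
```

```text
10.7833 [0.57572681 0.11839946 0.28890017] [ 0.14754614 -1.06759395 -0.42556904] 0.0873208448021136
```

View pics/sc8z.png

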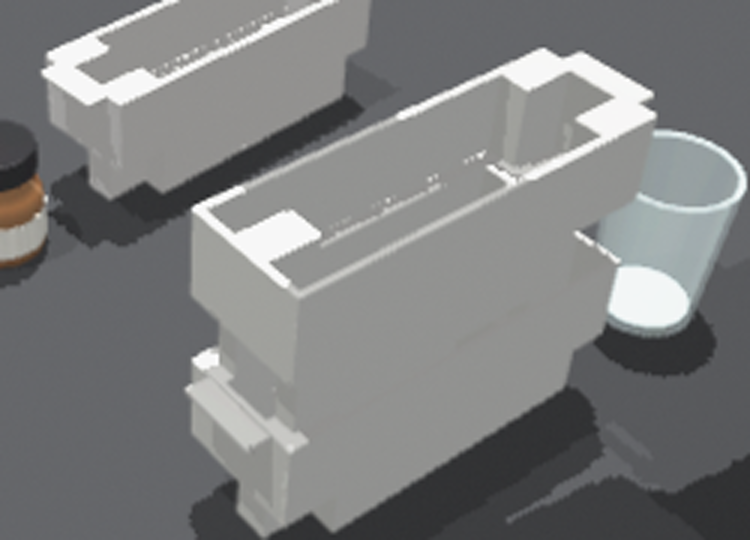

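View pics/si8z.png

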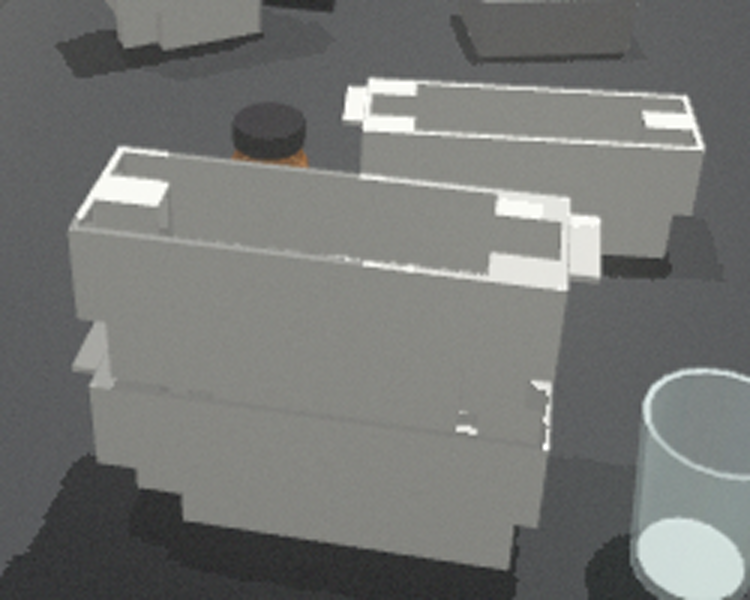

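Run:
```python
import pickle
from h import *
d=pickle.load(open("c8.pkl","rb"))
S=np.array([(657,115),(545,48),(193,207),(297,294)])/3+[215,150]-.333
T=np.array([(567,290),(570,199),(120,148),(70,229)])/3+[170,170]-.333
B=rim(0,0,0,0)
S=S[[1,0,3,2]];T=T[[1,0,3,2]]
def f(p):
    P=R.from_euler("ZYX",p[3:]).apply(B)+p[:3]
    return np.r_[(proj(d["scene"],P)-S).ravel(),(proj(d["side"],P)-T).ravel()]
r=least_squares(f,[.574,.118,.16,-3.06,0,0]);print(np.round(r.x,4),np.round(r.fun,1))
```

```text
[ 5.7540e-01  1.1890e-01  1.5990e-01 -3.0711e+00 -1.0000e-04 -1.5200e-02] [-0.6 -0.3  0.3 -1.   0.1  0.3 -0.7 -0.5  0.4  0.5  0.3  0.8 -0.8  0.1
  0.1  0.2]
```

```bash
python3 -c "
from bench import ctrl
print(ctrl.sign_off())"
```

```text
the job is handed in; nothing more can be done
None
```

I lifted the upper bin out of the lower one, turned it half a turn so its tab faces the opposite way, and set it back on the lower bin's ledges. I then opened the gripper, withdrew straight up and handed the job in at about 11 s.

- **Height and level:** A final fit from both cameras puts the upper rim at 159.9 mm, against an expected 160 mm. Pitch is about 0. Roll reads 0.015 rad, about 1 mm across the width, which is within pixel error.
- **Position:** The upper bin is centred at (0.575, 0.119), within about 1 mm of the lower bin. Its yaw differs from an exact half turn by about 0.01 rad, which is also within measurement noise.
- **Other objects:** The lower bin's last fit, after the lift, agreed with its starting position to within 1 mm. After the placing I checked it, the single bin and the beaker only by eye, and none appears to have moved.
- **Forces:** The highest reading at the end of any move was about 5 N, when I pressed down to confirm the bin was seated.

No check failed. The two cameras disagreed by about 2–3 mm in y on the first measurement, which the combined fit and the wrist view resolved.

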